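# Spice jars in order of height

## Task

Line the four loose spice jars up by height on the beech board, one standing upright on the middle of each cork pad: the tallest on the pad next to the white mortar, then down in order to the shortest next to the dark wooden salt pot. Set each jar down gently, without dropping it or knocking it over, let go of it, and leave the mortar and the salt pot where they stand.

Things in the scene. Friction and masses are not known exactly. Their poses are not given: they have to be found in the camera images.
- jar_yellow: sealed upright glass spice jar with a yellow lid, a straight cylinder 52 mm in diameter and 60 mm tall including the 12 mm lid (same diameter), about 120 g (it may be 0.7 to 1.4 times that), loose on the counter. Origin: centre of its underside; z up the jar
- jar_green: sealed upright glass spice jar with a green lid, a straight cylinder 44 mm in diameter and 76 mm tall including the 12 mm lid (same diameter), about 120 g (it may be 0.7 to 1.4 times that), loose on the counter. Origin: centre of its underside; z up the jar
- jar_red: sealed upright glass spice jar with a red lid, a straight cylinder 54 mm in diameter and 92 mm tall including the 12 mm lid (same diameter), about 180 g (it may be 0.7 to 1.4 times that), loose on the counter. Origin: centre of its underside; z up the jar
- jar_black: sealed upright glass spice jar with a black lid, a straight cylinder 46 mm in diameter and 108 mm tall including the 12 mm lid (same diameter), about 160 g (it may be 0.7 to 1.4 times that), loose on the counter. Origin: centre of its underside; z up the jar
- pad_a: round dark cork pad 60 mm in diameter, 3 mm thick, fixed on the beech board (board 85 x 320 mm, 12 mm thick, fixed; the pad's top is 15 mm above the counter); an end one of four alike in a straight row, 78 mm apart in the order pad_a, pad_b, pad_c, pad_d. Origin: centre of its underside; x across the row, y along the row from pad_a towards pad_d, z up
- pad_b: round dark cork pad 60 mm in diameter, 3 mm thick, fixed on the beech board (board 85 x 320 mm, 12 mm thick, fixed; the pad's top is 15 mm above the counter); an inner one of four alike in a straight row, 78 mm apart in the order pad_a, pad_b, pad_c, pad_d. Origin: centre of its underside; x across the row, y along the row from pad_a towards pad_d, z up
- pad_c: round dark cork pad 60 mm in diameter, 3 mm thick, fixed on the beech board (board 85 x 320 mm, 12 mm thick, fixed; the pad's top is 15 mm above the counter); an inner one of four alike in a straight row, 78 mm apart in the order pad_a, pad_b, pad_c, pad_d. Origin: centre of its underside; x across the row, y along the row from pad_a towards pad_d, z up
- pad_d: round dark cork pad 60 mm in diameter, 3 mm thick, fixed on the beech board (board 85 x 320 mm, 12 mm thick, fixed; the pad's top is 15 mm above the counter); an end one of four alike in a straight row, 78 mm apart in the order pad_a, pad_b, pad_c, pad_d. Origin: centre of its underside; x across the row, y along the row from pad_a towards pad_d, z up
- mortar: white ceramic mortar, an open bowl 90 mm across the rim and 60 mm tall, 500 g, loose. It stands at one end of the board, in line with the row, 105 mm from the centre of the nearest pad; it may be at either the pad_a or the pad_d end. Origin: centre of its underside
- salt_pot: dark wooden salt pot with a small brass knob, round, 72 mm across and 73 mm tall, 350 g, loose. It stands at one end of the board, in line with the row, 105 mm from the centre of the nearest pad; it may be at either the pad_a or the pad_d end, always opposite the mortar. Origin: centre of its underside

How it is judged:
At the end, for the whole second after the job is handed in: From the mortar: black, red, green, yellow-lidded jar, each within 12 mm of its pad's centre, upright within 0.1 rad, underside 10 to 20 mm above the counter, released and still; mortar and salt pot upright and within 20 mm of their start (((horizontal distance between mortar and pad_a below 0.16 m and horizontal distance between jar_black and pad_a below 0.012 m and horizontal distance between jar_red and pad_b below 0.012 m and horizontal distance between jar_green and pad_c below 0.012 m and horizontal distance between jar_yellow and pad_d below 0.012 m) or (horizontal distance between mortar and pad_d below 0.16 m and horizontal distance between jar_black and pad_d below 0.012 m and horizontal distance between jar_red and pad_c below 0.012 m and horizontal distance between jar_green and pad_b below 0.012 m and horizontal distance between jar_yellow and pad_a below 0.012 m)) and angle between each of jar_black, jar_red, jar_green, jar_yellow, mortar, salt_pot's own z axis and vertical below 0.1 rad and height (world z) of jar_black between 0.01 and 0.02 m and linear speed of each of jar_black, jar_red, jar_green, jar_yellow below 0.02 m/s and contact force between each of jar_black, jar_red, jar_green, jar_yellow and the fingers below 0.05 N and height (world z) of jar_red between 0.01 and 0.02 m and height (world z) of jar_green between 0.01 and 0.02 m and height (world z) of jar_yellow between 0.01 and 0.02 m and distance of each of mortar, salt_pot from where it was at the start of the episode below 0.02 m); the robot touches nothing.
It fails at once if a jar is knocked over (leans more than 0.9 rad) (angle between any of jar_black, jar_red, jar_green, jar_yellow's own z axis and vertical above 0.9 rad).
It fails at once if a jar is dropped (falls free, out of the fingers, at more than 0.75 m/s, about 30 mm of fall) ((linear speed of jar_black above 0.75 m/s and contact force between jar_black and the fingers below 0.05 N) or (linear speed of jar_red above 0.75 m/s and contact force between jar_red and the fingers below 0.05 N) or (linear speed of jar_green above 0.75 m/s and contact force between jar_green and the fingers below 0.05 N) or (linear speed of jar_yellow above 0.75 m/s and contact force between jar_yellow and the fingers below 0.05 N)).
It fails at once if the mortar or the salt pot is shoved more than 20 mm (distance of any of mortar, salt_pot from where it was at the start of the episode above 0.02 m).
It also fails if it takes over 122 s, if anything falls off the work surface, if the arm or the gripper's body presses on something with over 40 N, if the wrist force passes 120 N, or if a joint passes its speed limit or range.

## Robot

A 6-joint arm with a two-finger parallel gripper is mounted at the origin on the work surface. World frame = base frame: x ahead of the robot, y to its left, z up, the work surface at z = 0. Lengths are in m, angles in rad, forces in N, time in s.
With the tool pointing down it reaches from about 0.35 to 1 m from the base axis. Payload 7.1 kg.
Tool frame: the origin (TCP) lies between the finger pads; the fingertips stand 22 mm ahead of it and the grasp point (between the pads) lies 3 mm ahead of it; z points along the fingers, y is the line along which they close (so a half turn about z gives the same grasp; the last joint's range is limited). The gripper opens to 85 mm and grips with 20 to 120 N. Pads are 22 mm wide; open, the fingers measure 114 mm over their backs; the gripper's body (76 mm by 85 mm) begins 54 mm behind the grasp point. The pads swing forward as they close: fully open they stand 13 mm farther back than shut.
Start: joints at [-1.316, 0.423, 1.63, -0, 1.089, -0.019], TCP at [0.169, -0.602, 0.253] pointing down, gripper open.
Joint ranges: [-3, 3], [-0.9, 2.11], [0.09, 2.58], [-1.31, 4.45], [0.11, 2.69], [-2.54, 2.54]. Speed limits (rad/s): [2.39, 2.39, 3.01, 3.14, 3.14, 3.14].

## Interface

Orientations are given as a rotation vector (axis times angle).
In Python, from rig import manip gives the robot as it stands. The module is installed in compiled form; this text tells all that it offers. Calls block until the motion is done:
- manip.move_to(position, orientation): joint-space move of the TCP to a pose.
- manip.servo_line(position, orientation=None, rate=0.15): straight line of the TCP; orientation=None keeps the orientation; rate is the mean speed in m/s.
- manip.set_joints(angles): joint-space move.
- manip.command_gripper(opening, f_grip=None): finger opening in m; f_grip is the grip in N (None keeps the last); returns when the fingers have stopped.
- manip.hold(seconds).
- manip.solve_ik(position, orientation): joint angles nearest the present ones, or None.
- manip.camera(name): name is "side" or "top" or "wrist"; returns a dict with "image" (420x560x3 uint8, red, green, blue), "fx", "fy", "cx", "cy" (pixels), "cam_to_world" (4x4, takes a point from camera to world coordinates); the wrist camera has in their place "mount" (4x4, takes a point from camera to tool coordinates, whose origin is the TCP and whose axes are the flange's). Camera axes: x right, y down, z forward; pixel columns grow to the right and rows downward; lengths in m; the calibration is good to about 2 mm. The wrist camera is an equidistant fisheye: a pixel r from the principal point sees the ray r / f radians off the axis. A picture is of the moment at which its call begins: read the wrist's pose just before it. There is no depth.
A pose or a line that the arm cannot do raises manip.IKError and nothing moves.
- manip.sign_off(): hands the job in; it is judged then, once.
Readings, each from a call of its own:
- manip.get_time(): time.
- manip.get_joint_positions(): joint angles.
- manip.get_joint_vel(): joint speeds.
- manip.get_tau(): joint torques, N m.
- manip.get_position(): TCP position.
- manip.get_ee_rot(): TCP orientation.
- manip.get_contact_force(): force on the tool from outside, world axes, zero at the start.
- manip.get_torque(): the same for the moment, N m.
- manip.get_width(): finger opening in m.
- manip.get_grip_force(): force on a finger pad.
Only numpy, scipy, OpenCV 4.12 (cv2) and the standard library are available. Lean on these libraries where they do the work, as an engineer would, in place of code of your own. Each camera call takes 0.05 s, during which the arm holds its last target. There are 200 camera calls.

## Working session

There is one attempt and no reset: what is moved stays moved. The work goes in short steps, each a Python script; the robot and the scene stay as the last script left them, time stands still between calls to the robot, and variables do not carry over. Pictures are saved under pics/ and viewed, at most 14 in all, crops included, and the job is handed in when it is done.

```bash
mkdir -p pics; python3 - <<'E'
from rig import manip
import cv2,numpy as np
for n in("top","side"):
    c=manip.camera(n); cv2.imwrite(f"pics/{n}0.png",c["image"][:,:,::-1])
    print(n,c["fx"],c["fy"],c["cx"],c["cy"],np.round(c["cam_to_world"],3).tolist())
print(manip.get_ee_rot(),manip.get_time(),manip.get_width())
E
```

```text
top 510.96784930340834 510.96784930340834 281.4234690377586 207.1427235155349 [[-0.021, -0.988, 0.155, 0.429], [-1.0, 0.023, 0.008, 0.001], [-0.011, -0.154, -0.988, 0.989], [0.0, 0.0, 0.0, 1.0]]
side 391.872872629053 391.872872629053 276.22798901225883 207.0173675111342 [[1.0, -0.012, -0.019, 0.564], [0.007, -0.644, 0.765, -0.675], [-0.022, -0.765, -0.644, 0.599], [0.0, 0.0, 0.0, 1.0]]
[-3.11083783e+00 -4.28570014e-01  2.79014150e-04] 0.1 0.08522810311332599
```

View pics/top0.png

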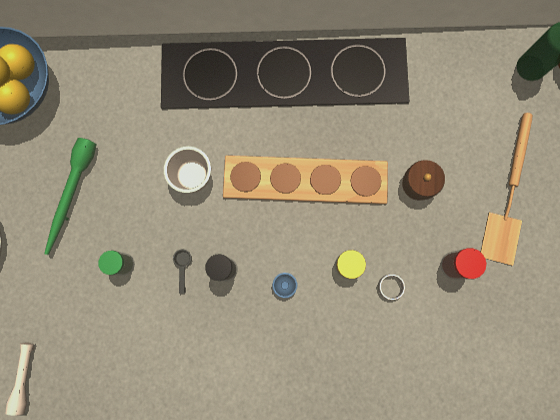

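View pics/side0.png

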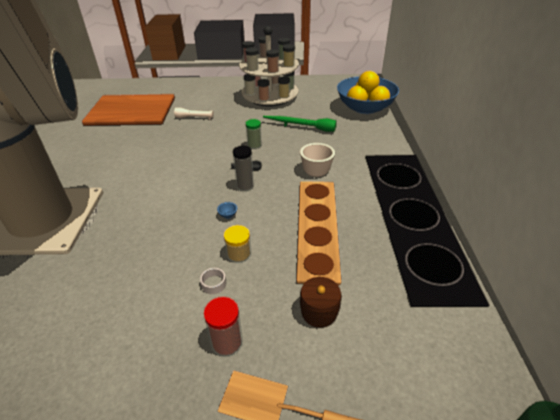

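The top view shows the mortar on the left at (187,170), pads at about (246,177) to (366,181), and the salt pot at (426,180). The lids are green (110,263), black (219,267), yellow (351,264) and red (470,263). The side view confirms that all the jars are upright. Next I'll measure positions.

```bash
cat > h.py <<'E'
from rig import manip
import cv2,numpy as np
from scipy.spatial.transform import Rotation as R
H=dict(yellow=.060,green=.076,red=.092,black=.108)
def ray(c,u,v,z):
    T=c["cam_to_world"]; d=T[:3,:3]@[(u-c["cx"])/c["fx"],(v-c["cy"])/c["fy"],1]
    return (T[:3,3]+d*(z-T[2,3])/d[2])[:2]
def blob(m,u,v,r=24):
    w=np.zeros_like(m); cv2.circle(w,(u,v),r,255,-1)
    m=cv2.morphologyEx(m&w,cv2.MORPH_OPEN,np.ones((3,3),np.uint8))
    k=max(cv2.findContours(m,cv2.RETR_EXTERNAL,cv2.CHAIN_APPROX_NONE)[0],key=cv2.contourArea)
    (x,y),ax,_=cv2.fitEllipse(cv2.convexHull(k)); return x,y,ax
E
python3 - <<'E'
from h import *
c=manip.camera("top"); im=c["image"]; hsv=cv2.cvtColor(im,cv2.COLOR_RGB2HSV)
for p in[(246,177),(232,165),(110,263),(351,264),(470,263),(219,262),(219,268),(219,275),(235,275)]: print(p,hsv[p[1],p[0]])
I=lambda a,b:cv2.inRange(hsv,a,b)
ms=dict(green=(I((40,120,60),(85,255,255)),110,263),yellow=(I((20,120,100),(38,255,255)),351,264),
 red=(I((0,190,120),(8,255,255))|I((172,190,120),(180,255,255)),470,263),black=(I((0,0,0),(180,255,60)),219,267))
for n,(m,u,v) in ms.items():
    x,y,ax=blob(m,u,v); print(n,x,y,ax,ray(c,x,y,H[n]))
m=I((0,60,40),(180,255,165))
for u,v in[(246,177),(286,178),(326,180),(366,181)]:
    x,y,ax=blob(m,u,v,19); print("pad",x,y,ax,ray(c,x,y,.015))
cv2.imwrite("pics/bl.png",cv2.resize(im[140:300,160:420,::-1],None,fx=3,fy=3))
E
```

```text
(246, 177) [ 12 125 171]
(232, 165) [ 23 106 221]
(110, 263) [ 62 128 159]
(351, 264) [ 31 140 227]
(470, 263) [  2 188 220]
(219, 262) [20 40 76]
(219, 268) [13 33 70]
(219, 275) [13 34 67]
(235, 275) [24 39 91]
green 110.12171936035156 262.1641540527344 (22.41303825378418, 23.504764556884766) [0.47947061 0.31625867]
yellow 350.91455078125 264.0530700683594 (28.309803009033203, 28.840213775634766) [ 0.46751963 -0.11483817]
red 479.3205261230469 267.89703369140625 (9.080995559692383, 21.59124755859375) [ 0.45474938 -0.33323076]Traceback (most recent call last):
  File "<stdin>", line 8, in <module>
  File "h.py", line 11, in blob
    k=max(cv2.findContours(m,cv2.RETR_EXTERNAL,cv2.CHAIN_APPROX_NONE)[0],key=cv2.contourArea)
ValueError: max() iterable argument is empty
```

```bash
python3 - <<'E'
from h import *
c=manip.camera("top"); im=c["image"]; hsv=cv2.cvtColor(im,cv2.COLOR_RGB2HSV)
I=lambda a,b:cv2.inRange(hsv,a,b)
ms=dict(red=(I((0,150,110),(8,255,255))|I((172,150,110),(180,255,255)),470,263),black=(I((0,0,0),(180,70,82)),219,267))
for n,(m,u,v) in ms.items():
    x,y,ax=blob(m,u,v); print(n,x,y,ax,ray(c,x,y,H[n]))
    cv2.ellipse(im,(int(x),int(y)),(int(ax[0]/2),int(ax[1]/2)),0,0,360,(255,0,255),1)
m=I((0,90,40),(16,255,200))
for u,v in[(246,177),(286,178),(326,180),(366,181)]:
    x,y,ax=blob(m,u,v,19); print("pad",x,y,ax,ray(c,x,y,.015))
print(hsv[267,205:236,2],hsv[245:290,217,2])
cv2.imwrite("pics/bl.png",cv2.resize(im[140:300,160:420,::-1],None,fx=3,fy=3))
E
```

```text
red 470.24017333984375 262.98760986328125 (29.66870880126953, 31.465784072875977) [ 0.46356247 -0.31818832]
black 220.17112731933594 268.0160217285156 (26.00664710998535, 30.948585510253906) [0.46359942 0.11537218]
pad 245.11544799804688 176.54055786132812 (29.586101531982422, 30.87046241760254) [0.64343853 0.07832603]
pad 285.074462890625 177.8546142578125 (30.110265731811523, 30.54770851135254) [6.38988969e-01 5.06540248e-04]
pad 325.0355224609375 179.32070922851562 (30.496644973754883, 30.795644760131836) [ 0.63424946 -0.07710081]
pad 365.3879699707031 180.9225311279297 (30.328144073486328, 31.317726135253906) [ 0.62923645 -0.15524178]
[95 66 65 67 68 65 69 71 66 70 69 69 71 69 73 74 71 72 75 76 75 73 73 74
 74 77 56 56 68 67 68] [166 166 166 166 167 165 164 161 150 115  74  74  75  76  74  75  72  72
  73  70  75  69  71  70  73  71  71  69  71  69  65  68  67  68  65  78
 101 100  96  99  97 100  97 102  99]
```

View pics/bl.png

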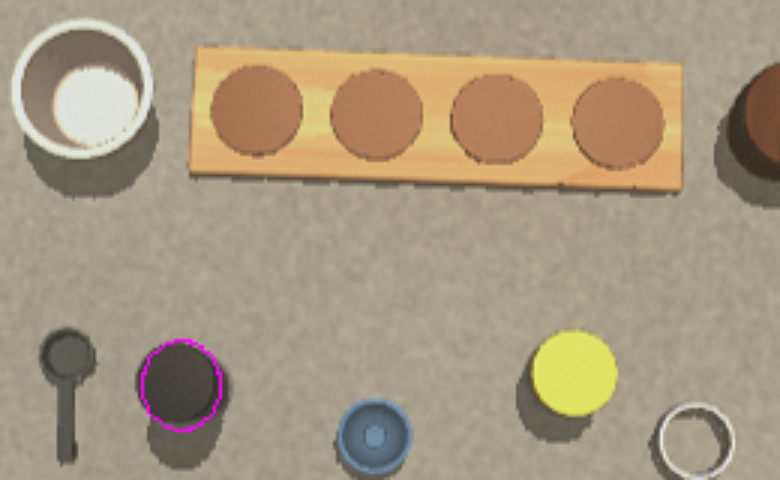

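The black lid spans columns 205.5–231, so its centre is about (218.5, 267.3) and the jar is at about (0.465, 0.118). Next I'll place the first jar (yellow) and check it.

```bash
cat >> h.py <<'E'
JAR=dict(yellow=(.4675,-.1148),green=(.4795,.3163),red=(.4636,-.3182),black=(.465,.118))
PAD=dict(black=(.6434,.0783),red=(.639,.0005),green=(.6342,-.0771),yellow=(.6292,-.1552))
def ori(a,s):  # closing line at angle a from world x, s=+-1 picks the half turn
    y=s*np.array([np.cos(a),np.sin(a),0]); z=np.array([0,0,-1.])
    return R.from_matrix(np.c_[np.cross(y,z),y,z]).as_rotvec()
A=-.061
def place(n,s):
    o=ori(A,s); jx,jy=JAR[n]; px,py=PAD[n]; g=H[n]-.022; up=g+.145
    manip.command_gripper(.085,40)
    manip.move_to([jx,jy,up],o)
    manip.servo_line([jx,jy,g],rate=.15)
    manip.command_gripper(0.03,40); w=manip.get_width()
    manip.servo_line([jx,jy,up],rate=.15)
    w2=manip.get_width()
    manip.servo_line([px,py,up],rate=.2)
    manip.servo_line([px,py,g+.019],rate=.12)
    manip.hold(.2); f0=manip.get_contact_force()[2]; z=g+.019
    while z>g+.012:
        z-=.001; manip.servo_line([px,py,z],rate=.02)
        f=manip.get_contact_force()[2]
        if f-f0>3: break
    print(n,"w",w,w2,"z-g",z-g,"df",f-f0,manip.get_grip_force())
    manip.command_gripper(.085); manip.hold(.1)
    manip.servo_line([px,py,up],rate=.2)
    print("t",manip.get_time())
E
python3 - <<'E'
from h import *
for n in H:
  for s in(1,-1):
    print(n,s,[np.round(q,2) if q is not None else None for q in[manip.solve_ik([*p,z],ori(A,s)) for p,z in((JAR[n],H[n]-.022),(PAD[n],H[n]+.123))]])
E
```

```text
yellow 1 [array([-0.27,  0.59,  2.04, -0.  ,  0.5 , -0.2 ]), array([-0.26,  0.54,  1.62, -0.  ,  0.98, -0.2 ])]
yellow -1 [None, None]
green 1 [array([ 0.56,  0.64,  1.84, -0.  ,  0.66,  0.62]), array([-0.14,  0.51,  1.64, -0.  ,  1.  , -0.08])]
green -1 [array([ 0.56,  0.64,  1.84, -0.  ,  0.66, -2.52]), None]
red 1 [array([-0.62,  0.6 ,  1.86, -0.  ,  0.68, -0.56]), array([-0.02,  0.49,  1.63, -0.  ,  1.03,  0.04])]
red -1 [None, None]
black 1 [array([ 0.22,  0.5 ,  2.04, -0.  ,  0.61,  0.28]), array([ 0.1 ,  0.48,  1.59, -0.  ,  1.07,  0.16])]
black -1 [None, None]
```

```bash
python3 - <<'E'
from h import *
place("yellow",1)
c=manip.camera("top"); cv2.imwrite("pics/t1.png",c["image"][:,:,::-1])
c=manip.camera("side"); cv2.imwrite("pics/s1.png",c["image"][:,:,::-1])
E
```

```text
yellow w 0.051066479318414015 0.051111154984811405 z-g 0.014999999999999993 df 7.519984546225311 42.4406772851944
t 9.8417
```

View pics/s1.png

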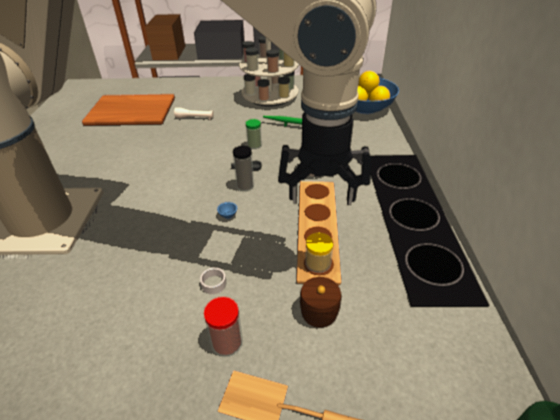

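The side view shows the yellow jar upright on the pad next to the salt pot at (319,255), and everything else is undisturbed. Next are the other three.

```bash
python3 - <<'E'
from h import *
for n in("green","red","black"): place(n,1)
manip.move_to([.40,-.35,.3],ori(A,1))
c=manip.camera("top"); im=c["image"]; cv2.imwrite("pics/t2.png",im[:,:,::-1])
hsv=cv2.cvtColor(im,cv2.COLOR_RGB2HSV); I=lambda a,b:cv2.inRange(hsv,a,b)
for n,m,u,v in[("green",I((40,100,60),(85,255,255)),325,170),("yellow",I((20,125,100),(38,255,255)),365,172),
 ("red",I((0,150,110),(8,255,255))|I((172,150,110),(180,255,255)),285,166),("black",I((0,0,0),(180,90,90)),240,163)]:
    try:
        x,y,ax=blob(m,u,v); print(n,x,y,ax,(ray(c,x,y,H[n]+.015)-PAD[n])*1e3)
    except Exception as e: print(n,e)
c=manip.camera("side"); cv2.imwrite("pics/s2.png",c["image"][:,:,::-1])
print(manip.get_time())
E
```

```text
green w 0.04317217079700058 0.0427013691136871 z-g 0.014999999999999993 df 7.083024326681805 41.40337720513344
t 20.7167
red w 0.05320046694372506 0.05349335746796899 z-g 0.015 df 8.188293426135242 42.8333705663681
t 30.3917
black w 0.04470536609733914 0.04498325819957296 z-g 0.015 df 6.7172687611752515 41.64755925536156
t 38.9833
green 328.3199462890625 171.08706665039062 (23.441020965576172, 23.930397033691406) [-1.0104125  -0.33179785]
yellow 370.4661865234375 174.52142333984375 (28.184022903442383, 28.848857879638672) [-0.60540023 -0.23036435]
red 284.7625732421875 167.08642578125 (29.080472946166992, 30.11961555480957) [-0.38593703  0.1582203 ]
black 241.30442810058594 168.6583251953125 (25.822038650512695, 37.99102783203125) [-9.59021079 -2.07960619]
40.8917
```

View pics/t2.png

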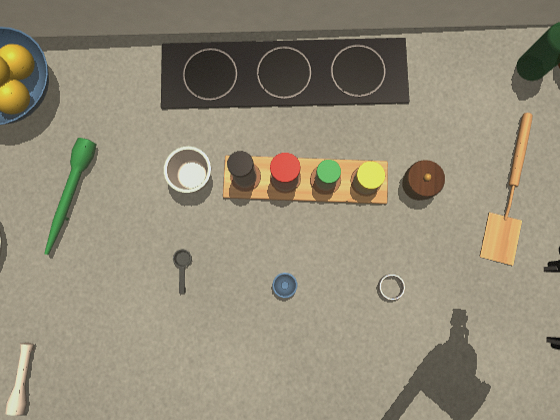

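View pics/s2.png

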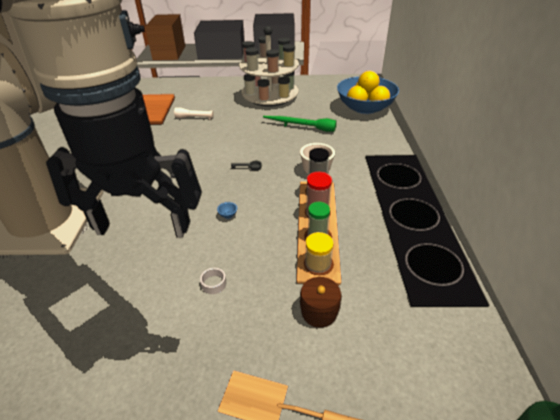

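All four jars stand in order on their pads: the lids are black (240,163), red (285,167), green (328,171) and yellow (370,175). The fitted lid centres of red, green and yellow are within about 1 mm of their pads. The black mask also picked up the dark jar body, but the lid itself is about where it should be. The mortar at (187,170) and the salt pot at (426,180) haven't moved.

```bash
python3 -c "
from rig import manip
print(manip.sign_off())"
```

```text
the job is handed in; nothing more can be done
None
```

The job is handed in at about 41 s of the 122 s allowed: black, red, green and yellow stand upright and released on their pads in that order from the mortar to the salt pot, and the mortar and salt pot look unmoved in the final top image.

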